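# Index and stamp the next soap bar

## Task

Stamp the soap bar that is still smooth on top: turn the press's round table (it has upright steel handles) one station, whichever way brings this bar to the stamping head, and let it click into place squarely under the head. Then push the ball-topped joystick well over, the way the arrow on its box points, keep it there for about two seconds so that the head presses on the bar, and let the stick spring back so that the head rises. Do not stamp the finished bar again, keep both bars in their nests, and leave everything else on the table where it is.

Things in the scene. Friction and masses are not known exactly. Their poses are not given: they have to be found in the camera images.
- press: The stamping press, fixed; origin on the work surface below the round table's axis; -y points to the stamping head, +y away from it. White base plate 38 mm high reaching 130 mm in +-x, 130 mm in +y, 290 mm in -y. C-frame on the -y side: 100 mm wide in x, over y = -40 to -255 mm, arm's underside 260 mm high, top 310 mm, actuator to 371 mm. Nothing overhangs the +y half.
- table_axis (a point): Point on the vertical axis of the press's round table, on its aluminium top, 76 mm above the work surface; axes as the press's. The table is a disc 280 mm in diameter with four nests (white rims 8 mm high round a 59 x 84 mm space), centres 82 mm from the axis at +x, +y, -x, -y, and four upright steel handles half-way between the nests.
- dial (a joint): Angle of the round table, rad: 0 at the start, positive anticlockwise seen from above. It turns either way with a detent every 1.571 rad (90 degrees), nests exactly at the stations; it falls into the nearest detent by itself when let go, and takes up to 4 N at a handle to turn out of one.
- handle_back_left (a point): Upright steel handle on the round table, 18 mm in diameter, 62 mm tall (top 138 mm above the work surface), 126 mm from table_axis; the point is on its centre line, 16 mm below its top. It goes round with the table; at dial = 0 it is at +x +y of the press's axes. Fingertips kept 109 mm or more above the work surface pass over the bars.
- handle_front_left (a point): The same handle as handle_back_left, at -x +y of the press's axes at dial = 0.
- handle_front_right (a point): The same handle, at -x -y at dial = 0 (beside the press frame).
- handle_back_right (a point): The same handle, at +x -y at dial = 0 (beside the press frame).
- plain_bar_centre (a point): Centre of the bar still to be stamped: ivory soap, 55 x 80 x 30 mm (point's x, y, z), smooth on top, about 0.13 kg, lying loose in a nest of the round table (top face 106 mm above the work surface). At the start it is in the +x or the -x nest of the press's axes, one station from the head either way round.
- done_bar_centre (a point): Centre of the finished bar: the same size, with a six-petalled flower and a border in relief on top. At the start it lies in the nest opposite to the plain bar; when the plain bar is under the head it is at the far station.
- far_station (a point): Fixed point of the press: where a bar's centre is when its nest stands at the far station, opposite the head (+y of the press's axes).
- stamp_face (a point): Centre of the underside of the brass stamp, 44 x 70 mm, hanging under the head above the -y station; at rest 128 mm above the work surface, 22 mm above the bars. It goes down while the stick is pushed along the arrow, 88 mm per rad, and up again as the stick comes back.
- stick_ball (a point): Centre of the joystick's black ball, 36 mm in diameter, on a 12 mm steel shaft; it is 105 mm above the stick's pivot and tilts with the stick. The point's x axis points the way of the arrow while the stick is upright. Upright, the ball's centre is 155 mm above the work surface.
- stick_pivot (a point): Pivot of the joystick, fixed in its control box (140 x 100 mm, top 60 mm above the work surface), 50 mm above the work surface. Its x axis, level, is the direction of the arrow: pushing the ball that way lowers the stamp. The box is fixed to the table.
- stick (a joint): Tilt of the joystick along the arrow, rad: 0 upright, positive towards the arrow (stamp down), stops at -0.4 and 0.4. Springs centre it when let go. The stamp meets a bar at 0.25; at the 0.4 stop the ball takes about 7 N.
- stick_side (a joint): Sideways tilt of the joystick, rad, spring-centred, stops at -0.4 and 0.4; positive towards +y of stick_pivot. It moves nothing.
- spray_a: Aluminium spray bottle with a black trigger head, 58 mm in diameter, 185 mm tall, origin at the centre of its underside. Bystander.
- spray_b: A second spray bottle like spray_a. Bystander.
- big_bottle: White plastic bottle, 84 mm in diameter, 210 mm tall, origin at the centre of its underside. Bystander.
- squeeze_bottle: White squeeze bottle with a thin spout, 60 mm in diameter, 170 mm tall, origin at the centre of its underside. Bystander.
- cup_a: White cup, 80 mm in diameter, 55 mm tall, origin at the centre of its underside. Bystander.
- cup_b: White cup like cup_a. Bystander.
- ladle: Steel ladle lying along its x axis, 290 mm long and up to 84 mm wide, 32 mm high; origin on the work surface near the middle of its length. Bystander.
Not all that is in view belongs to the job. Leave any brown look-alike of the part that bears plain_bar_centre alone.

How it is judged:
By the outcome, as a careful person would: the job done as asked, in the order asked, and still so for the second after the job is handed in, with the robot touching nothing.
It also fails if it takes over 54 s, if anything falls off the work surface, if the arm or the gripper's body presses on something with over 40 N, if the wrist force passes 120 N, or if a joint passes its speed limit or range.

## Robot

A 6-joint arm with a two-finger parallel gripper is mounted at the origin on the work surface. World frame = base frame: x ahead of the robot, y to its left, z up, the work surface at z = 0. Lengths are in m, angles in degrees, forces in N, time in s.
With the tool pointing down it reaches from about 0.4 to 0.825 m from the base axis. Payload 7 kg.
Tool frame: the origin (TCP) lies on the centre line of the jaws, within the pads' length; the fingertips stand 17 mm ahead of it and the grasp point (between the pads) lies 2 mm behind it; y points along the fingers, z is the direction in which the jaws open and shut, and the axes are right-handed (so a half turn about y gives the same grasp; the last joint's range is limited). The gripper opens to 88 mm and grips with 3 to 60 N. Pads are 19 mm wide; open, the fingers measure 130 mm over their backs; the gripper's body (78 mm by 193 mm) begins 47 mm behind the grasp point.
Start: joints at [91.679, 20.546, 0.682, 0, -70.136, -16.507], TCP at [0.173, 0.652, 0.244] pointing down, gripper open.
Joint ranges: [-176.03, 176.03], [-82.01, 121.73], [-58.28, 71.71], [-173.87, 95.51], [-174.79, -0.11], [-173.66, 173.66]. Speed limits (degrees/s): [136.94, 136.94, 172.46, 180, 180, 180].

## Interface

Orientations are given as [roll, pitch, yaw] about the fixed x, y, z axes, in that order (R = Rz(yaw) Ry(pitch) Rx(roll)).
In Python, from plant import r, capture, camera_info gives the robot as it stands. The module is installed in compiled form; this text tells all that it offers.
- The arm moves only by the tool apply_moves, never from a script. Its argument "deltas" is a list of rows, each an object of numbers: "tx", "ty", "tz": the shift along the tool's x, y, z in m; "turn": the turn about the tool's y in rad; "gripper": the finger opening in m, from 0 to 0.0876. A call has 1 to 5 rows; each row is the pose to reach, as a shift and turn from the pose commanded when the call began, along the tool's axes at that moment; what a row does not reach only later rows make up. A row lasts 1/10 s, in which the tool goes at most 50 mm and 8.59 degrees, less where a joint would pass 70% of its speed; a pose out of reach is approached as far as the arm can. A call with a gripper value outside its range is refused whole. The fingers move at their own pace and stop on an object; "newtons" is the grip in N (left out, the last holds). Time passes only in rows, so rows that repeat a pose let the fingers close. It gives the time, the measured TCP pose, the force and the opening at its end, in the units of the state.
- r.get_state(): the state, without advancing time (a new reading comes with each control period).
- capture(name): name is "scene" or "top" or "wrist"; returns (picture, depth): 400x640x3 uint8, red, green, blue; 400x640 float32, m along the optical axis (not along the pixel's ray), 0 where there is no reading.
- camera_info(name): a dict with "K" (3x3 intrinsics, pixels), "eye" and "orientation" of the camera in the world; the wrist camera has in their place "tool_from_camera" (4x4, takes a point from camera to tool coordinates, whose origin is the TCP and whose axes are the tool frame's). Camera axes: x right, y up, looking along -z (the intrinsics and any distortion apply to the point x, -y, -z); pixel columns grow to the right and rows downward; lengths in m; the calibration is good to about 2 mm. The wrist camera is an equidistant fisheye: a pixel r from the principal point sees the ray r / f radians off the axis. A picture is of the moment at which its call begins: read the wrist's pose just before it. camera_info takes no time and is no camera call.
- r.close_job(): hands the job in, once; it reports no verdict.
The state is a dict: "time_s": time; "joints": joint angles; "qd": joint speeds; "joint_torque": joint torques, N m; "tcp_pos": TCP position; "eef_rot": TCP orientation; "contact_force": force on the tool from outside, world axes, zero at the start; "moment": the same for the moment, N m; "gripper_width": finger opening in m.
Only numpy, scipy, OpenCV 4.12 (cv2) and the standard library are available. Lean on these libraries where they do the work, as an engineer would, in place of code of your own. Each camera call takes 0.05 s, during which the arm holds its last target.

## Working session

There is one attempt and no reset: what is moved stays moved. The work goes in short steps, Python scripts to look and compute and a tool call to move; the robot and the scene stay as the last step left them, time stands still between calls to the robot, and variables do not carry over. Pictures are saved under pics/ and viewed, and the job is handed in when it is done.

Besides the shell and the picture viewer there is one more tool, called after "Emit:" as a command line: name --argument value ..., lists and objects as JSON in quotes. apply_moves: Moves the arm, as the interface text tells. Its arguments: {"type":"object","properties":{"deltas":{"type":"array","items":{"type":"object","properties":{"tx":{"type":"number"},"ty":{"type":"number"},"tz":{"type":"number"},"turn":{"type":"number"},"gripper":{"type":"number"}}}},"newtons":{"type":"number"}},"required":["deltas"]}

```bash
mkdir -p pics
python3 - <<'E'
from plant import r,capture,camera_info
import cv2,numpy as np
s=r.get_state();print(s)
for n in ["scene","top"]:
    p,d=capture(n);cv2.imwrite(f"pics/{n}0.png",p[:,:,::-1]);np.savez(f"{n}0.npz",p=p,d=d);print(n,camera_info(n))
print(camera_info("wrist"))
E
```

```text
{'time_s': 0.0, 'joints': array([ 9.16794658e+01,  2.05896307e+01,  6.33929649e-01, -2.00282088e-02,
       -7.01373487e+01, -1.65081190e+01]), 'qd': array([ 0.05220547, -0.0801611 ,  0.02620761, -0.08031505, -0.01528708,
       -0.07330001]), 'joint_torque': array([-2.26601669e-04, -5.82713056e+01,  2.93053490e+01,  6.99742064e+00,
        6.96349656e-03, -1.38752503e-04]), 'tcp_pos': array([0.17264485, 0.65206075, 0.24264452]), 'eef_rot': array([-8.99054354e+01,  8.39085653e-03,  1.65164533e+02]), 'contact_force': array([ 0.22083706, -0.07745166, -0.04576845]), 'moment': array([-0.01891424, -0.02389707, -0.02572755]), 'gripper_width': 0.08773489612960418}
scene {'K': array([[430.90563881,   0.        , 323.6780211 ],
       [  0.        , 430.90563881, 190.7969125 ],
       [  0.        ,   0.        ,   1.        ]]), 'eye': array([1.14028773, 0.44356224, 0.93291972]), 'orientation': array([ 40.61530882,   1.12019147, 118.53312825])}
top {'K': array([[467.87933854,   0.        , 316.64364106],
       [  0.        , 467.87933854, 191.98925322],
       [  0.        ,   0.        ,   1.        ]]), 'eye': array([0.35568656, 0.10598367, 1.40561585]), 'orientation': array([  7.43510615,  -0.30148151, -90.0817525 ])}
{'K': array([[309.70691629,   0.        , 319.76201812],
       [  0.        , 309.70691629, 193.65858082],
       [  0.        ,   0.        ,   1.        ]]), 'tool_from_camera': array([[-4.31054061e-04, -9.51896282e-01, -3.06420109e-01,
        -8.37787587e-02],
       [ 3.47603284e-04,  3.06419976e-01, -9.51896358e-01,
        -1.41269604e-01],
       [ 9.99999847e-01, -5.16831427e-04,  1.98798698e-04,
         7.08978101e-05],
       [ 0.00000000e+00,  0.00000000e+00,  0.00000000e+00,
         1.00000000e+00]])}
```

View pics/scene0.png

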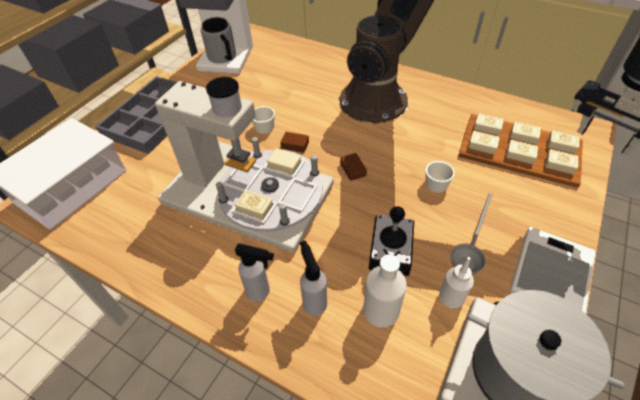

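View pics/top0.png

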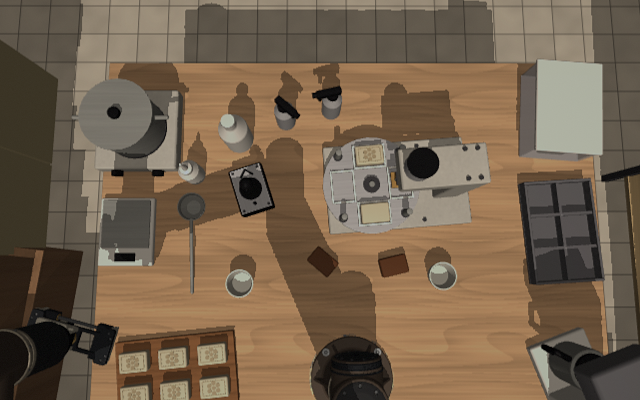

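The scene image shows the bars at about (285,162) and (253,205). The top view shows the press with its table at (371,184), bars at (370,154) and (376,212), and the stick box at (251,189). I'll enlarge these areas.

```bash
cat > h.py <<'E'
import numpy as np,cv2
from scipy.spatial.transform import Rotation as R
from plant import camera_info
def cam(n):
    c=camera_info(n); return c['K'],c['eye'],R.from_euler('xyz',c['orientation'],degrees=True).as_matrix()
def unproj(n,u,v,d):
    K,e,M=cam(n); u=np.asarray(u,float);v=np.asarray(v,float)
    p=np.stack([(u-K[0,2])/K[0,0]*d,-(v-K[1,2])/K[1,1]*d,-d*np.ones_like(u)],-1)
    return p@M.T+e
def atz(n,u,v,z):
    K,e,M=cam(n); p=M@np.array([(u-K[0,2])/K[0,0],-(v-K[1,2])/K[1,1],-1]); return e+p*(z-e[2])/p[2]
def proj(n,P):
    K,e,M=cam(n); q=(np.asarray(P)-e)@M; return np.stack([K[0,2]+K[0,0]*q[...,0]/-q[...,2],K[1,2]-K[1,1]*q[...,1]/-q[...,2]],-1)
E
python3 - <<'E'
import numpy as np,cv2
from h import *
a=np.load('top0.npz');b=np.load('scene0.npz')
t=a['p'][:,:,::-1];s=b['p'][:,:,::-1]
c1=cv2.resize(t[130:240,310:500],None,fx=4,fy=4,interpolation=cv2.INTER_CUBIC)
c2=cv2.resize(t[150:230,210:290],None,fx=6,fy=6,interpolation=cv2.INTER_CUBIC)
c3=cv2.resize(s[70:270,155:345],None,fx=3,fy=3,interpolation=cv2.INTER_CUBIC)
c4=cv2.resize(s[190:290,350:440],None,fx=5,fy=5,interpolation=cv2.INTER_CUBIC)
for i,c in enumerate([c1,c2,c3,c4]): cv2.imwrite(f'pics/c{i}.png',c)
d=a['d'];v,u=np.mgrid[0:400,0:640]
P=unproj('top',u,v,d)
np.save('P.npy',P)
m=d>0
for nm,(u0,u1,v0,v1) in dict(press=(310,500,120,245),box=(215,285,150,230)).items():
    h=P[v0:v1,u0:u1]; z=h[...,2]; print(nm,np.histogram(z,bins=np.arange(0,0.4,0.01)))
for z0,z1,nm in [(0.125,0.145,'handles'),]:
    mm=((P[...,2]>z0)&(P[...,2]<z1)&m&(u>310)&(u<420)&(v>125)&(v<245)).astype(np.uint8)
    n,l,st,ce=cv2.connectedComponentsWithStats(mm)
    for i in range(1,n): print(st[i],ce[i],P[l==i].mean(0))
mm=((P[...,2]>0.098)&(P[...,2]<0.114)&m&(u>310)&(u<420)&(v>125)&(v<245)).astype(np.uint8)
n,l,st,ce=cv2.connectedComponentsWithStats(mm)
for i in range(1,n):
    if st[i][4]>100: 
        q=P[l==i]; print('bar',st[i],ce[i],q.mean(0),cv2.minAreaRect(q[:,:2].astype(np.float32)))
E
```

```text
press (array([5791,   19,   38, 1947,  826,   13,   50, 3769, 1321,  126,  987,
        138,   34,  145,   92,   20,   35,   17,   14,   15,   14,   16,
         11,   13,   14,   12,   34,   71,   73,   72, 1237, 1554,   29,
         34,   26,   22,  181,  619,    0]), array([0.  , 0.01, 0.02, 0.03, 0.04, 0.05, 0.06, 0.07, 0.08, 0.09, 0.1 ,
       0.11, 0.12, 0.13, 0.14, 0.15, 0.16, 0.17, 0.18, 0.19, 0.2 , 0.21,
       0.22, 0.23, 0.24, 0.25, 0.26, 0.27, 0.28, 0.29, 0.3 , 0.31, 0.32,
       0.33, 0.34, 0.35, 0.36, 0.37, 0.38, 0.39]))
box (array([2249,   26,   29,   25,   35,  623,  702,   66,   46,   19,    4,
          0,    0,    0,    0,    7,   90,   42,    0,    0,    0,    0,
          0,    0,    0,    0,    0,    0,    0,    0,    0,    0,    0,
          0,    0,    0,    0,    0,    0]), array([0.  , 0.01, 0.02, 0.03, 0.04, 0.05, 0.06, 0.07, 0.08, 0.09, 0.1 ,
       0.11, 0.12, 0.13, 0.14, 0.15, 0.16, 0.17, 0.18, 0.19, 0.2 , 0.21,
       0.22, 0.23, 0.24, 0.25, 0.26, 0.27, 0.28, 0.29, 0.3 , 0.31, 0.32,
       0.33, 0.34, 0.35, 0.36, 0.37, 0.38, 0.39]))
[399 144   7   5  25] [402.08 145.8 ] [ 0.65025255 -0.13804014  0.1368494 ]
[335 149   7   7  38] [338.34210526 151.97368421] [0.63284144 0.03888749 0.13683193]
[390 171   8  17  86] [392.89534884 179.55813953] [ 0.55508429 -0.10992189  0.13974389]
[406 208   7   6  35] [408.91428571 210.45714286] [ 0.47029312 -0.15205774  0.13737116]
[341 213   7   7  34] [344.08823529 215.85294118] [0.45575267 0.02461939 0.13738123]
bar [355 144  29  21 535] [368.87850467 153.87850467] [ 0.6339924  -0.04919676  0.10639453] ((0.6353058815002441, -0.04969751089811325), (0.05606410652399063, 0.08050990849733353), 5.345582962036133)
bar [360 201  30  22 555] [374.63243243 211.67747748] [ 0.46982329 -0.06266679  0.10611116] ((0.47022745013237, -0.06346031278371811), (0.05473293364048004, 0.07999183982610703), 4.904528617858887)
```

```bash
ls pics
```

```text
c0.png
c1.png
c2.png
c3.png
scene0.png
top0.png
```

View pics/c0.png

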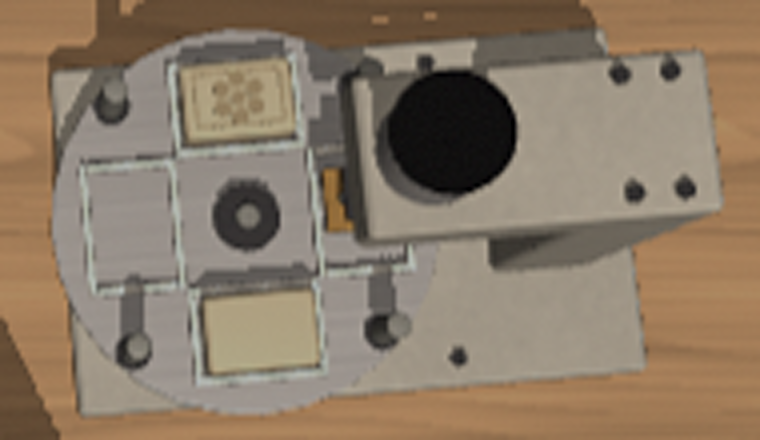

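View pics/c1.png

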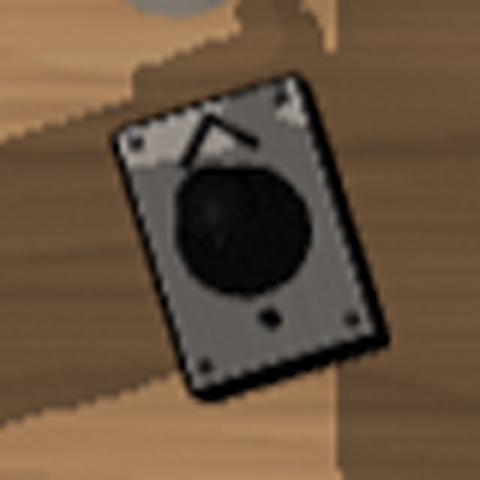

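View pics/c2.png

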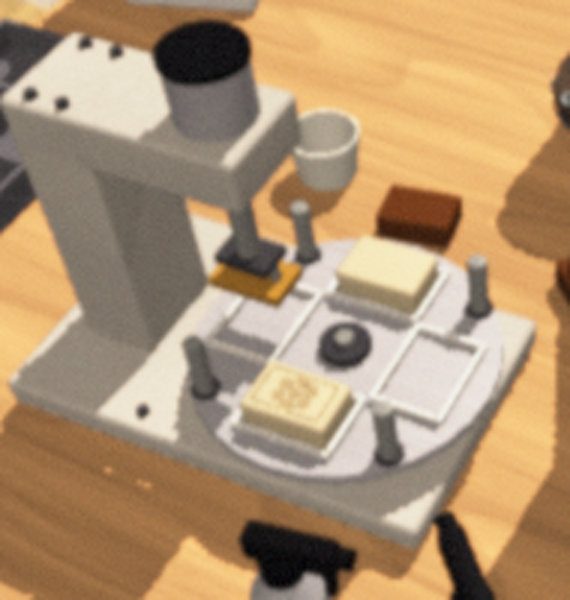

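View pics/c3.png

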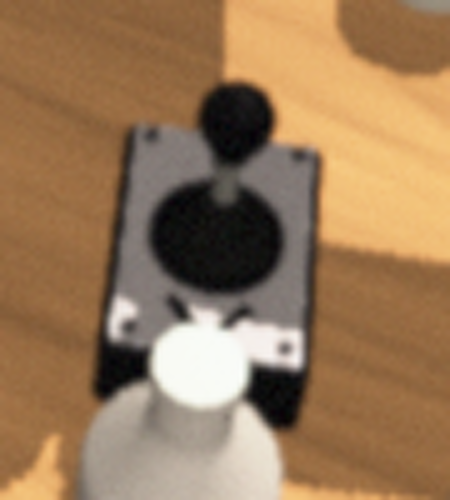

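Run:
```python
import numpy as np,cv2
from h import *
a=np.load('top0.npz');P=np.load('P.npy');v,u=np.mgrid[0:400,0:640]
def cl(nm,u0,u1,v0,v1,z0,z1,mn=15):
    m=((P[...,2]>z0)&(P[...,2]<z1)&(u>=u0)&(u<u1)&(v>=v0)&(v<v1)).astype(np.uint8)
    n,l,st,ce=cv2.connectedComponentsWithStats(m)
    for i in range(1,n):
        if st[i][4]>=mn:
            q=P[l==i];print(nm,st[i],np.round(ce[i],1),'mid',np.round((q.min(0)+q.max(0))/2,4),'min',np.round(q.min(0),3),'max',np.round(q.max(0),3))
            r=cv2.minAreaRect(q[:,:2].astype(np.float32));print('   rect',np.round(r[0],4),np.round(r[1],4),round(r[2],2))
cl('boxtop',215,285,150,230,0.055,0.066,50)
cl('ball',215,285,150,230,0.14,0.18)
cl('bigbottle',210,260,100,160,0.02,0.25,30)
cl('squeeze',170,215,150,190,0.02,0.25,30)
cl('sprays',260,350,70,135,0.02,0.25,30)
cl('cup',220,260,262,305,0.01,0.1)
cl('base',310,500,120,245,0.033,0.044,50)
cl('table',310,430,120,245,0.07,0.08,50)
cl('arm',380,500,120,245,0.3,0.32,50)
# arrow corners in the crop
for x,y in [(212,118),(185,163),(257,148),(270,318),(135,145),(281,99),(352,318),(205,366)]:
    print((x,y),np.round(atz('top',210+x/6-.4,150+y/6-.4,0.06),4))
```

```text
boxtop [ 229  162   45   54 1108] [250.7 188.6] mid [0.5428 0.2899 0.0605] min [0.465 0.225 0.055] max [0.621 0.355 0.066]
   rect [0.5437 0.2909] [0.1382 0.0987] 18.07
ball [239 177  13  13 139] [245.2 182.8] mid [0.5428 0.2916 0.1661] min [0.526 0.275 0.155] max [0.56  0.308 0.177]
   rect [0.5426 0.2916] [0.0331 0.0333] 88.17
bigbottle [218 113  35  38 973] [234.7 131.7] mid [0.7019 0.3339 0.1186] min [0.66  0.293 0.02 ] max [0.743 0.375 0.217]
   rect [0.6989 0.3321] [0.0767 0.0827] 32.27
squeeze [170 150  34  33 663] [185.5 167.4] mid [0.6133 0.4862 0.0964] min [0.564 0.436 0.02 ] max [0.662 0.536 0.173]
   rect [0.6083 0.4902] [0.1155 0.0638] 54.11
sprays [312  86  30  32 635] [329.4 100. ] mid [0.7857 0.0693 0.1054] min [0.765 0.027 0.02 ] max [0.807 0.112 0.191]
   rect [0.7837 0.0692] [0.0408 0.0854] 6.71
sprays [274  95  26  34 553] [284.4 112.4] mid [0.7524 0.1839 0.1067] min [0.719 0.147 0.022] max [0.786 0.221 0.191]
   rect [0.7465 0.1868] [0.0778 0.0563] 25.2
cup [225 269  28  28 307] [236.4 283.3] mid [0.2732 0.3205 0.0361] min [0.235 0.282 0.01 ] max [0.311 0.359 0.0
[... 821 characters left out ...]
  0.07 ] max [0.692 0.081 0.08 ]
   rect [ 0.5485 -0.0477] [0.2782 0.2577] 24.26
table [390 186  23  12 120] [399.  192.3] mid [ 0.5307 -0.1435  0.0751] min [ 0.514 -0.174  0.07 ] max [ 0.547 -0.113  0.08 ]
   rect [ 0.5315 -0.1435] [0.033  0.0603] 1.38
arm [ 397  142   94   48 2791] [450.6 165.9] mid [ 0.5638 -0.2036  0.31  ] min [ 0.507 -0.314  0.3  ] max [ 0.621 -0.094  0.32 ]
   rect [ 0.5644 -0.2036] [0.1012 0.2154] 4.42
(212, 118) [0.5983 0.3077 0.06  ]
(185, 163) [0.5761 0.3204 0.06  ]
(257, 148) [0.5835 0.2856 0.06  ]
(270, 318) [0.5005 0.278  0.06  ]
(135, 145) [0.585  0.3448 0.06  ]
(281, 99) [0.6076 0.2743 0.06  ]
(352, 318) [0.5005 0.2385 0.06  ]
(205, 366) [0.4773 0.3088 0.06  ]
```

```bash
cat >> h.py <<'E'
def go(x,y,z,jawdeg=None,pr=True):
    "needed shift along tool axes and turn to reach world pos with jaw (tool z) along world angle mod 180"
    from plant import r
    s=r.get_state(); M=R.from_euler('xyz',s['eef_rot'],degrees=True).as_matrix()
    d=M.T@(np.array([x,y,z])-s['tcp_pos'])
    jz=np.degrees(np.arctan2(M[1,2],M[0,2]))
    out=None
    if jawdeg is not None:
        dj=(jawdeg-jz+90)%180-90   # ccw from above
        out=-dj
    print('t',round(s['time_s'],2),'tcp',np.round(s['tcp_pos'],4),'jaw',round(jz,2),'tilt',np.round(M[2],3),'j',np.round(s['joints'],1),'F',np.round(s['contact_force'],1),'w',round(s['gripper_width'],4))
    print(' tx %.4f ty %.4f tz %.4f'%tuple(d),'turn deg',out,'rad',None if out is None else round(np.radians(out),4))
E
python3 - <<'E'
from h import *
go(0.634,0.039,0.25,139.7)
go(0.634,0.039,0.25,49.7)
E
```

```text
t 0.1 tcp [0.1727 0.6521 0.2427] jaw -104.84 tilt [-0.    -1.     0.001] j [ 91.7  20.6   0.6  -0.  -70.1 -16.5] F [0.1 0.3 0.4] w 0.0874
 tx -0.6029 ty -0.0065 tz 0.4746 turn deg -64.53520958698766 rad -1.1264
t 0.1 tcp [0.1727 0.6521 0.2427] jaw -104.84 tilt [-0.    -1.     0.001] j [ 91.7  20.6   0.6  -0.  -70.1 -16.5] F [0.1 0.3 0.4] w 0.0874
 tx -0.6029 ty -0.0065 tz 0.4746 turn deg 25.464790413012338 rad 0.4444
```

Emit:
apply_moves --deltas '[{"tx": -0.6, "ty": 0, "tz": 0.47, "turn": 2.015}, {"tx": -0.6, "ty": 0, "tz": 0.47, "turn": 2.015}, {"tx": -0.6, "ty": 0, "tz": 0.47, "turn": 2.015}, {"tx": -0.6, "ty": 0, "tz": 0.47, "turn": 2.015}, {"tx": -0.6, "ty": 0, "tz": 0.47, "turn": 2.015}]'

```text
invalid input at $.deltas[0]: expected keys tx, ty, tz, turn, gripper
```

```bash
python3 -c "
from h import *
go(0.634,0.039,0.24,139.7)"
```

```text
t 0.1 tcp [0.1727 0.6521 0.2427] jaw -104.84 tilt [-0.    -1.     0.001] j [ 91.7  20.6   0.6  -0.  -70.1 -16.5] F [0.1 0.3 0.4] w 0.0874
 tx -0.6029 ty 0.0035 tz 0.4745 turn deg -64.53520958698766 rad -1.1264
```

Emit:
apply_moves --deltas '[{"tx": -0.6, "ty": 0, "tz": 0.47, "turn": 2.015, "gripper": 0.06}, {"tx": -0.6, "ty": 0, "tz": 0.47, "turn": 2.015, "gripper": 0.06}, {"tx": -0.6, "ty": 0, "tz": 0.47, "turn": 2.015, "gripper": 0.06}, {"tx": -0.6, "ty": 0, "tz": 0.47, "turn": 2.015, "gripper": 0.06}, {"tx": -0.6, "ty": 0, "tz": 0.47, "turn": 2.015, "gripper": 0.06}]' --newtons 15

```text
time_s: 0.6
tcp_pos: [0.3242, 0.4512, 0.2433]
eef_rot: [-90.0, 0.0, 121.9]
contact_force: [1.2, -0.1, 0.2]
gripper_width: 0.0608
```

```bash
python3 -c "
from h import *
go(0.634,0.039,0.24,139.7)"
```

```text
t 0.6 tcp [0.3242 0.4512 0.2433] jaw -148.13 tilt [-0. -1.  0.] j [ 74.5   9.4 -14.6  -0.  -66.1 -42.6] F [ 1.2 -0.1  0.2] w 0.0608
 tx -0.5136 ty 0.0034 tz -0.0455 turn deg 72.16813012284922 rad 1.2596
```

Emit:
apply_moves --deltas '[{"tx": -0.514, "ty": 0, "tz": -0.045, "turn": 1.26, "gripper": 0.06}, {"tx": -0.514, "ty": 0, "tz": -0.045, "turn": 1.26, "gripper": 0.06}, {"tx": -0.514, "ty": 0, "tz": -0.045, "turn": 1.26, "gripper": 0.06}, {"tx": -0.514, "ty": 0, "tz": -0.045, "turn": 1.26, "gripper": 0.06}, {"tx": -0.514, "ty": 0, "tz": -0.045, "turn": 1.26, "gripper": 0.06}]'

```text
time_s: 1.1
tcp_pos: [0.4754, 0.2521, 0.2436]
eef_rot: [-90.0, -0.0, 78.9]
contact_force: [1.9, 1.0, -0.1]
gripper_width: 0.0601
```

```bash
python3 -c "
from h import *
go(0.634,0.039,0.23,139.7)"
```

```text
t 1.1 tcp [0.4754 0.2521 0.2436] jaw 168.89 tilt [ 0. -1.  0.] j [ 48.8   7.6 -16.6  -0.  -65.7 -59.9] F [ 1.9  1.  -0.1] w 0.0601
 tx -0.1786 ty 0.0135 tz -0.1967 turn deg 29.18972680554006 rad 0.5095
```

Emit:
apply_moves --deltas '[{"tx": -0.179, "ty": 0, "tz": -0.197, "turn": 0.51, "gripper": 0.06}, {"tx": -0.179, "ty": 0, "tz": -0.197, "turn": 0.51, "gripper": 0.06}, {"tx": -0.179, "ty": 0, "tz": -0.197, "turn": 0.51, "gripper": 0.06}, {"tx": -0.179, "ty": 0, "tz": -0.197, "turn": 0.51, "gripper": 0.06}, {"tx": -0.179, "ty": 0, "tz": -0.197, "turn": 0.51, "gripper": 0.06}]'

```text
time_s: 1.6
tcp_pos: [0.6259, 0.0523, 0.2433]
eef_rot: [-90.0, 0.0, 49.9]
contact_force: [1.2, 0.5, 0.1]
gripper_width: 0.0602
```

```bash
python3 -c "
from h import *
go(0.634,0.039,0.23,139.7)"
```

```text
t 1.6 tcp [0.6259 0.0523 0.2433] jaw 139.88 tilt [-0. -1.  0.] j [ 22.6  16.2  -5.6  -0.  -68.2 -62.7] F [1.2 0.5 0.1] w 0.0602
 tx -0.0049 ty 0.0133 tz -0.0148 turn deg 0.17945536138506668 rad 0.0031
```

Emit:
apply_moves --deltas '[{"tx": -0.005, "ty": 0.01, "tz": -0.015, "turn": 0, "gripper": 0.06}, {"tx": -0.005, "ty": 0.04, "tz": -0.015, "turn": 0, "gripper": 0.06}, {"tx": -0.005, "ty": 0.065, "tz": -0.015, "turn": 0, "gripper": 0.06}, {"tx": -0.005, "ty": 0.065, "tz": -0.015, "turn": 0, "gripper": 0.06}]'

```text
time_s: 2.0
tcp_pos: [0.6307, 0.0401, 0.1742]
eef_rot: [-89.7, 0.3, 49.9]
contact_force: [1.1, -0.4, 0.6]
gripper_width: 0.0603
```

```bash
python3 -c "
from h import *
go(0.634,0.039,0.128,139.7)
from plant import capture
p,d=capture('wrist');cv2.imwrite('pics/w1.png',p[:,:,::-1])
p,d=capture('scene');cv2.imwrite('pics/s1.png',cv2.resize(p[50:290,120:440,::-1],None,fx=2.4,fy=2.4))
"
```

```text
t 2.0 tcp [0.6307 0.0401 0.1742] jaw 139.94 tilt [-0.006 -1.     0.005] j [ 21.3  19.7 -10.   -0.1 -60.7 -61.3] F [ 1.1 -0.4  0.6] w 0.0603
 tx 0.0015 ty 0.0462 tz -0.0035 turn deg 0.2438185712685197 rad 0.0043
```

View pics/w1.png

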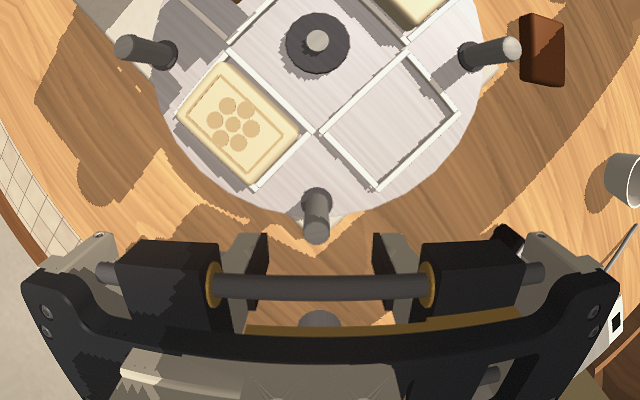

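View pics/s1.png

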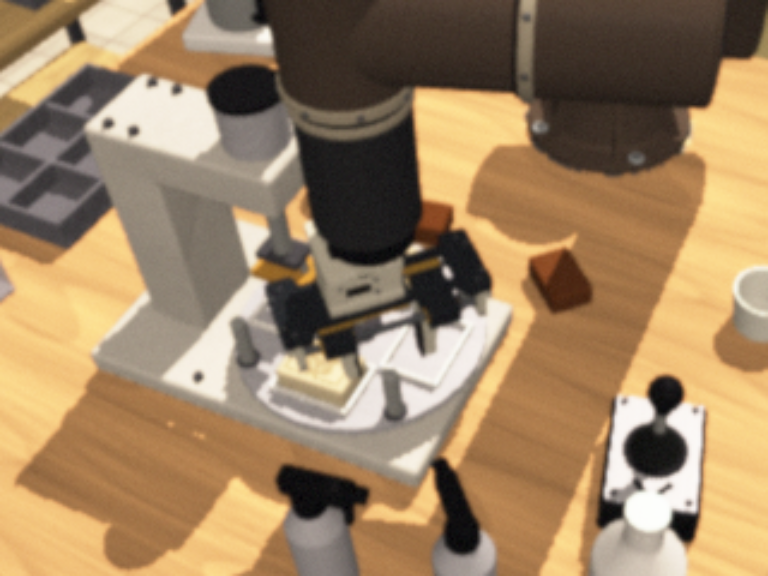

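```bash
python3 -c "
from h import *
c=camera_info('wrist');T=np.linalg.inv(c['tool_from_camera']);K=c['K']
def pw(p):
    q=T@np.array([*p,1]);x,y,z=q[0],-q[1],-q[2];th=np.arctan2(np.hypot(x,y),z);ph=np.arctan2(y,x)
    return K[0,2]+K[0,0]*th*np.cos(ph),K[1,2]+K[0,0]*th*np.sin(ph)
for p in [(0,.036,0),(0,.017,0),(0.01,.036,0),(-0.01,.036,0),(-.02,.036,0),(-.03,.036,0),(-.04,.036,0)]: print(p,pw(p))
for p in [(.634,.039,.138),(.634,.039,.076)]:
  q=(proj('scene',p)-[120,50])*2.4; print(q, proj('top',p))
"
```

```text
(0, 0.036, 0) (np.float64(320.0803081615858), np.float64(233.3823549163859))
(0, 0.017, 0) (np.float64(320.1057356128687), np.float64(247.4063662948516))
(0.01, 0.036, 0) (np.float64(320.0672220075557), np.float64(247.36292709362618))
(-0.01, 0.036, 0) (np.float64(320.09346040944314), np.float64(218.78079486955718))
(-0.02, 0.036, 0) (np.float64(320.10659109904947), np.float64(203.5850807230072))
(-0.03, 0.036, 0) (np.float64(320.11960230876457), np.float64(187.83565348442463))
(-0.04, 0.036, 0) (np.float64(320.132387954512), np.float64(171.58733043539297))
[389.47291399 372.86636731] [338.31916295 151.47443919]
[395.0272042  410.42233494] [337.22290498 156.08363656]
```

Emit:
apply_moves --deltas '[{"tx": 0.001, "ty": 0.025, "tz": -0.002, "turn": 0, "gripper": 0.06}, {"tx": 0.001, "ty": 0.046, "tz": -0.002, "turn": 0, "gripper": 0.06}, {"tx": 0.001, "ty": 0.046, "tz": -0.002, "turn": 0, "gripper": 0.06}, {"tx": 0.001, "ty": 0.046, "tz": -0.002, "turn": 0, "gripper": 0.01}, {"tx": 0.001, "ty": 0.046, "tz": -0.002, "turn": 0, "gripper": 0.01}]' --newtons 15

```text
time_s: 2.6
tcp_pos: [0.6367, 0.0407, 0.1348]
eef_rot: [-90.1, -0.1, 50.1]
contact_force: [0.9, -0.2, 0.1]
gripper_width: 0.0492
```

Emit:
apply_moves --deltas '[{"tx": 0, "ty": 0, "tz": 0, "turn": 0, "gripper": 0.01}, {"tx": 0, "ty": 0, "tz": 0, "turn": 0, "gripper": 0.01}, {"tx": 0, "ty": 0, "tz": 0, "turn": 0, "gripper": 0.01}, {"tx": 0, "ty": 0, "tz": 0, "turn": 0, "gripper": 0.01}]'

```text
time_s: 3.0
tcp_pos: [0.6356, 0.0403, 0.1328]
eef_rot: [-90.0, -0.0, 50.0]
contact_force: [6.5, -5.9, -3.4]
gripper_width: 0.0175
```

```bash
python3 -c "
from h import *
go(0.634,0.039,0.128,139.7)
c=np.array([.5525,-.057])
from plant import r
s=r.get_state();p=s['tcp_pos'][:2]-c;print(np.hypot(*p),np.degrees(np.arctan2(p[1],p[0])))
# moves of 18 deg in tool axes (tool x = inward?) 
M=R.from_euler('xyz',s['eef_rot'],degrees=True).as_matrix();print(M.round(3))
for st in [4.5,9,13.5,18]:
  a=np.radians(st); print(st,0.126*(1-np.cos(a)),0.126*np.sin(a),a)
"
```

```text
t 3.0 tcp [0.6356 0.0403 0.1328] jaw 140.01 tilt [ 0. -1. -0.] j [ 21.2  22.  -12.5  -0.  -55.5 -61.1] F [ 6.5 -5.9 -3.4] w 0.0175
 tx -0.0020 ty 0.0048 tz 0.0004 turn deg 0.31000118027179724 rad 0.0054
0.12792892170562686 49.511286505895164
[[ 0.643  0.    -0.766]
 [ 0.766  0.     0.643]
 [ 0.    -1.    -0.   ]]
4.5 0.00038841594962587655 0.009885846061708463 0.07853981633974483
9 0.001551269085012641 0.01971074259506909 0.15707963267948966
13.5 0.0034813900298927536 0.02941411584584408 0.23561944901923448
18 0.006166878946810655 0.03893614129124337 0.3141592653589793
```

Emit:
apply_moves --deltas '[{"tx": 0, "ty": 0, "tz": 0.003, "turn": -0.026, "gripper": 0.01}, {"tx": -0.0004, "ty": 0, "tz": 0.01, "turn": -0.079, "gripper": 0.01}, {"tx": -0.0016, "ty": 0, "tz": 0.02, "turn": -0.157, "gripper": 0.01}, {"tx": -0.0035, "ty": 0, "tz": 0.0297, "turn": -0.236, "gripper": 0.01}, {"tx": -0.0063, "ty": 0, "tz": 0.0394, "turn": -0.314, "gripper": 0.01}]' --newtons 20

```text
time_s: 3.5
tcp_pos: [0.602, 0.0613, 0.1328]
eef_rot: [-90.1, -0.1, 68.3]
contact_force: [3.7, 0.1, -1.9]
gripper_width: 0.0171
```

```bash
cat > st.py <<'E'
from h import *
from plant import r
c=np.array([.5525,-.057])
s=r.get_state();p=s['tcp_pos'][:2]-c;print(s['time_s'],s['tcp_pos'].round(4),'rad',np.hypot(*p).round(4),'ang',np.degrees(np.arctan2(p[1],p[0])).round(2),'F',s['contact_force'].round(1),'w',s['gripper_width'].round(4),'j',s['joints'].round(1))
M=R.from_euler('xyz',s['eef_rot'],degrees=True).as_matrix();print('jaw',np.degrees(np.arctan2(M[1,2],M[0,2])))
E
python3 st.py
```

```text
Traceback (most recent call last):
  File "st.py", line 4, in <module>
    s=r.get_state();p=s['tcp_pos'][:2]-c;print(s['time_s'],s['tcp_pos'].round(4),'rad',np.hypot(*p).round(4),'ang',np.degrees(np.arctan2(p[1],p[0])).round(2),'F',s['contact_force'].round(1),'w',s['gripper_width'].round(4),'j',s['joints'].round(1))
                                                                                                                                                                                                  ^^^^^^^^^^^^^^^^^^^^^^^^
AttributeError: 'float' object has no attribute 'round'
```

Emit:
apply_moves --deltas '[{"tx": -0.0004, "ty": 0, "tz": 0.0085, "turn": -0.065, "gripper": 0.01}, {"tx": -0.0011, "ty": 0, "tz": 0.0165, "turn": -0.13, "gripper": 0.01}, {"tx": -0.0024, "ty": 0, "tz": 0.0245, "turn": -0.192, "gripper": 0.01}, {"tx": -0.0041, "ty": 0, "tz": 0.0323, "turn": -0.255, "gripper": 0.01}, {"tx": -0.0063, "ty": 0, "tz": 0.0394, "turn": -0.314, "gripper": 0.01}]'

```text
time_s: 4.0
tcp_pos: [0.5633, 0.0712, 0.1328]
eef_rot: [-90.2, -0.1, 86.2]
contact_force: [1.7, 5.5, -2.5]
gripper_width: 0.0172
```

```bash
sed -i "s/s\['gripper_width'\].round(4)/round(s['gripper_width'],4)/" st.py; python3 st.py
```

```text
4.0 [0.5633 0.0712 0.1328] rad 0.1286 ang 85.19 F [ 1.7  5.5 -2.5] w 0.0172 j [ 26.9  16.  -21.6  -0.  -52.2 -30.7]
jaw 176.22063895519497
```

Emit:
apply_moves --deltas '[{"tx": -0.0004, "ty": 0, "tz": 0.0085, "turn": -0.065, "gripper": 0.01}, {"tx": -0.0013, "ty": 0, "tz": 0.0165, "turn": -0.13, "gripper": 0.01}, {"tx": -0.0027, "ty": 0, "tz": 0.0245, "turn": -0.192, "gripper": 0.01}, {"tx": -0.0047, "ty": 0, "tz": 0.0323, "turn": -0.255, "gripper": 0.01}, {"tx": -0.0073, "ty": 0, "tz": 0.0394, "turn": -0.314, "gripper": 0.01}]'

```text
time_s: 4.5
tcp_pos: [0.5226, 0.0684, 0.1328]
eef_rot: [-90.2, -0.3, 104.2]
contact_force: [-5.2, 19.7, 1.9]
gripper_width: 0.0177
```

Emit:
apply_moves --deltas '[{"tx": -0.0004, "ty": 0, "tz": 0.0085, "turn": -0.065, "gripper": 0.01}, {"tx": -0.0011, "ty": 0, "tz": 0.0165, "turn": -0.13, "gripper": 0.01}, {"tx": -0.0024, "ty": 0, "tz": 0.0245, "turn": -0.192, "gripper": 0.01}, {"tx": -0.0041, "ty": 0, "tz": 0.0323, "turn": -0.255, "gripper": 0.01}, {"tx": -0.0063, "ty": 0, "tz": 0.0394, "turn": -0.314, "gripper": 0.01}]'

```text
time_s: 5.0
tcp_pos: [0.484, 0.0527, 0.1327]
eef_rot: [-90.1, -0.3, 122.2]
contact_force: [-17.3, 22.1, 11.5]
gripper_width: 0.0172
```

```bash
python3 st.py
```

```text
5.0 [0.484  0.0527 0.1327] rad 0.1293 ang 122.0 F [-17.3  22.1  11.5] w 0.0172 j [ 29.2   9.  -31.1  -0.4 -49.9   3.2]
jaw -147.8283210172482
```

Emit:
apply_moves --deltas '[{"tx": 0.002, "ty": 0, "tz": 0.0085, "turn": -0.065, "gripper": 0.01}, {"tx": 0.002, "ty": 0, "tz": 0.0165, "turn": -0.13, "gripper": 0.01}, {"tx": 0.0005, "ty": 0, "tz": 0.0245, "turn": -0.192, "gripper": 0.01}, {"tx": -0.001, "ty": 0, "tz": 0.032, "turn": -0.25, "gripper": 0.01}, {"tx": -0.0035, "ty": 0, "tz": 0.0385, "turn": -0.305, "gripper": 0.01}]'

```text
time_s: 5.5
tcp_pos: [0.4534, 0.027, 0.1327]
eef_rot: [-90.0, -0.1, 139.6]
contact_force: [-12.5, 11.7, 10.7]
gripper_width: 0.0172
```

```bash
python3 st.py
```

```text
5.5 [0.4534 0.027  0.1327] rad 0.1299 ang 139.7 F [-12.5  11.7  10.7] w 0.0172 j [ 28.3   5.9 -34.9  -0.2 -49.2  21.5]
jaw -130.36230703415623
```

Settle half a second, then open gently and rise.

Emit:
apply_moves --deltas '[{"tx": 0.002, "ty": 0, "tz": 0, "turn": 0, "gripper": 0.01}, {"tx": 0.002, "ty": 0, "tz": 0, "turn": 0, "gripper": 0.01}, {"tx": 0.002, "ty": 0, "tz": 0, "turn": 0, "gripper": 0.04}, {"tx": 0.002, "ty": 0, "tz": 0, "turn": 0, "gripper": 0.05}, {"tx": 0.002, "ty": 0, "tz": 0, "turn": 0, "gripper": 0.06}]'

```text
time_s: 6.0
tcp_pos: [0.4536, 0.0275, 0.1325]
eef_rot: [-90.0, -0.0, 139.4]
contact_force: [-0.8, 0.8, -0.6]
gripper_width: 0.0359
```

Emit:
apply_moves --deltas '[{"tx": 0.002, "ty": -0.015, "tz": 0, "turn": 0, "gripper": 0.06}, {"tx": 0.002, "ty": -0.05, "tz": 0, "turn": 0, "gripper": 0.06}, {"tx": 0.002, "ty": -0.09, "tz": 0, "turn": 0, "gripper": 0.06}, {"tx": 0.002, "ty": -0.12, "tz": 0, "turn": 0, "gripper": 0.06}, {"tx": 0.002, "ty": -0.12, "tz": 0, "turn": 0, "gripper": 0.06}]'

```text
time_s: 6.5
tcp_pos: [0.4542, 0.0293, 0.2569]
eef_rot: [-90.4, 0.2, 139.5]
contact_force: [0.2, 0.1, -0.6]
gripper_width: 0.0598
```

```bash
python3 -c "
from h import *
go(0.5428,0.2914,0.25,-72)
"
```

```text
t 6.5 tcp [0.4542 0.0293 0.2569] jaw -130.53 tilt [-0.004 -1.    -0.006] j [ 28.7  -1.6 -24.7   0.1 -66.4  20.8] F [ 0.2  0.1 -0.6] w 0.0598
 tx 0.1030 ty 0.0081 tz -0.2567 turn deg -58.528545479196566 rad -1.0215
```

Emit:
apply_moves --deltas '[{"tx": 0.103, "ty": 0, "tz": -0.257, "turn": -1.02, "gripper": 0.07}, {"tx": 0.103, "ty": 0, "tz": -0.257, "turn": -1.02, "gripper": 0.07}, {"tx": 0.103, "ty": 0, "tz": -0.257, "turn": -1.02, "gripper": 0.07}, {"tx": 0.103, "ty": 0, "tz": -0.257, "turn": -1.02, "gripper": 0.07}, {"tx": 0.103, "ty": 0, "tz": -0.257, "turn": -1.02, "gripper": 0.07}]'

```text
time_s: 7.0
tcp_pos: [0.5324, 0.2675, 0.2518]
eef_rot: [-90.0, -0.0, -177.2]
contact_force: [1.1, -0.3, 0.1]
gripper_width: 0.0697
```

```bash
python3 -c "
from h import *
go(0.5428,0.2914,0.25,-72)
from plant import capture
p,d=capture('top');np.savez('top1.npz',p=p,d=d);cv2.imwrite('pics/t2.png',cv2.resize(p[120:250,220:500,::-1],None,fx=2.8,fy=2.8,interpolation=cv2.INTER_CUBIC))
p,d=capture('scene');np.savez('scene1.npz',p=p,d=d);cv2.imwrite('pics/s2.png',cv2.resize(p[60:280,150:450,::-1],None,fx=2.6,fy=2.6,interpolation=cv2.INTER_CUBIC))
"
```

```text
t 7.0 tcp [0.5324 0.2675 0.2518] jaw -87.23 tilt [ 0.001 -1.     0.   ] j [ 45.4  12.9  -9.   -0.  -68.2  47.3] F [ 1.1 -0.3  0.1] w 0.0697
 tx -0.0115 ty 0.0018 tz -0.0234 turn deg -15.229405685992944 rad -0.2658
```

View pics/t2.png

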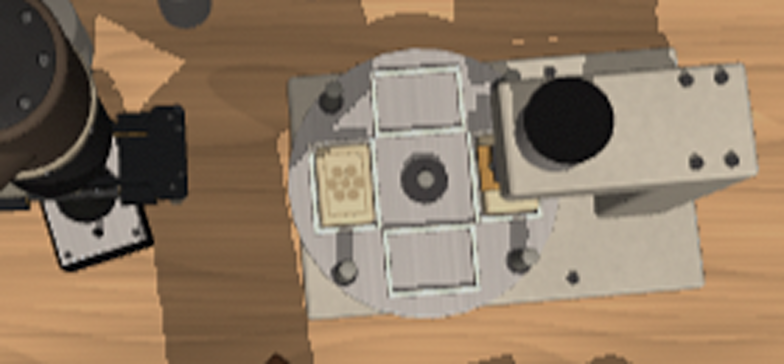

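View pics/s2.png

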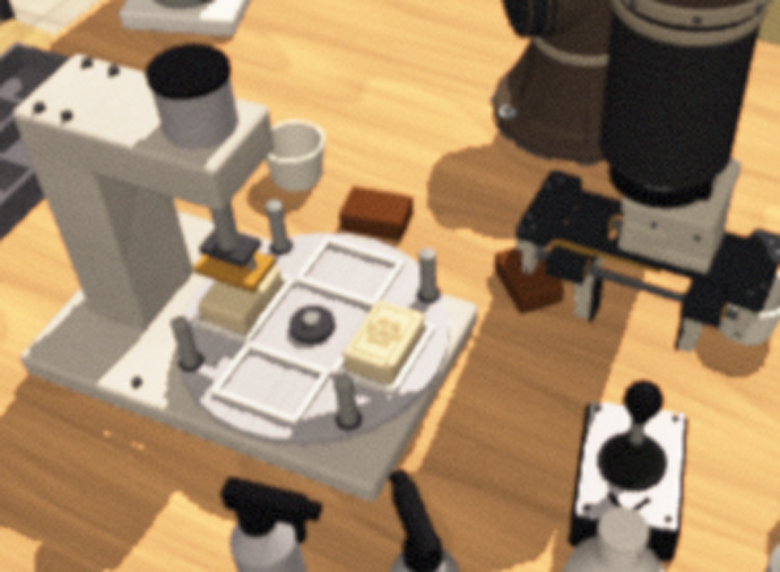

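The plain bar sits under the head and the finished bar is at the far station (345,185 in the top crop). Next I'll check the seating numerically and move above the ball.

Emit:
apply_moves --deltas '[{"tx": -0.0115, "ty": 0, "tz": -0.0235, "turn": -0.13, "gripper": 0.07}, {"tx": -0.0115, "ty": 0, "tz": -0.0235, "turn": -0.266, "gripper": 0.07}, {"tx": -0.0115, "ty": 0, "tz": -0.0235, "turn": -0.266, "gripper": 0.07}, {"tx": -0.0115, "ty": 0, "tz": -0.0235, "turn": -0.266, "gripper": 0.07}]'

```text
time_s: 7.5
tcp_pos: [0.5424, 0.2891, 0.2519]
eef_rot: [-90.0, -0.1, -162.6]
contact_force: [-1.0, 0.3, 1.0]
gripper_width: 0.0701
```

```bash
python3 -c "
from h import *
d=np.load('top1.npz')['d'];v,u=np.mgrid[0:400,0:640];P=unproj('top',u,v,d)
for z0,z1,mn in [(.125,.145,15),(.098,.114,100)]:
  m=((P[...,2]>z0)&(P[...,2]<z1)&(u>310)&(u<420)&(v>125)&(v<245)).astype(np.uint8)
  n,l,st,ce=cv2.connectedComponentsWithStats(m)
  for i in range(1,n):
    if st[i][4]>=mn: q=P[l==i];print(st[i],q.mean(0).round(4),cv2.minAreaRect(q[:,:2].astype(np.float32)))
go(0.5428,0.2914,0.155,-72)
from plant import capture
p,d=capture('wrist');cv2.imwrite('pics/w2.png',p[:,:,::-1])
"
```

```text
[399 144   7   5  21] [ 0.6499 -0.1388  0.1371] ((0.649903416633606, -0.13846048712730408), (0.010045691393315792, 0.016014007851481438), 9.908992767333984)
[336 149   6   7  32] [0.6336 0.0384 0.1373] ((0.6337469816207886, 0.038378674536943436), (0.014193668030202389, 0.015131997875869274), 86.89949035644531)
[390 171   8  17  85] [ 0.555  -0.11    0.1393] ((0.5571157932281494, -0.11052194237709045), (0.04481543228030205, 0.01560934353619814), 7.530660152435303)
[405 208   8   7  39] [ 0.4695 -0.1506  0.1363] ((0.46984776854515076, -0.15210244059562683), (0.016869474202394485, 0.01633043959736824), 51.85761260986328)
[341 213   6   6  32] [0.4566 0.0263 0.1383] ((0.4567261338233948, 0.026318222284317017), (0.013719859533011913, 0.013958822004497051), 88.34397888183594)
[332 171  22  29 544] [0.5447 0.0259 0.1063] ((0.5457853674888611, 0.02573847398161888), (0.08062651753425598, 0.05495334789156914), 4.432713031768799)
t 7.5 tcp [0.5424 0.2891 0.2519] jaw -72.59 tilt [ 0.001 -1.     0.   ] j [ 46.2  14.7  -6.6  -0.  -68.8  61.2] F [-1.   0.3  1. ] w 0.0701
 tx -0.0011 ty 0.0969 tz -0.0022 turn deg -0.5934037603748692 rad -0.0104
```

View pics/w2.png

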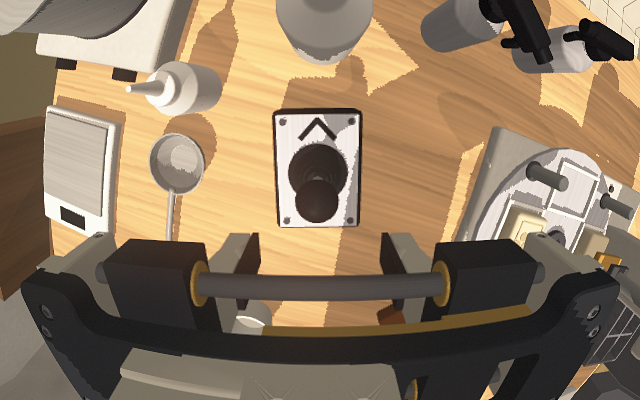

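The ball is at (316,200) in the wrist view, between the jaws, with the arrow pointing straight up the image (tool -x). I'll descend and grip it.

Emit:
apply_moves --deltas '[{"tx": -0.001, "ty": 0.03, "tz": -0.002, "turn": -0.01, "gripper": 0.07}, {"tx": -0.001, "ty": 0.06, "tz": -0.002, "turn": -0.01, "gripper": 0.07}, {"tx": -0.001, "ty": 0.085, "tz": -0.002, "turn": -0.01, "gripper": 0.07}, {"tx": -0.001, "ty": 0.098, "tz": -0.002, "turn": -0.01, "gripper": 0.07}, {"tx": -0.001, "ty": 0.098, "tz": -0.002, "turn": -0.01, "gripper": 0.07}]'

```text
time_s: 8.05
tcp_pos: [0.5423, 0.2906, 0.153]
eef_rot: [-89.9, -0.2, -161.9]
contact_force: [-0.5, -0.3, 1.0]
gripper_width: 0.0702
```

Emit:
apply_moves --deltas '[{"tx": 0, "ty": 0, "tz": 0, "turn": 0, "gripper": 0.03}, {"tx": 0, "ty": 0, "tz": 0, "turn": 0, "gripper": 0.03}, {"tx": 0, "ty": 0, "tz": 0, "turn": 0, "gripper": 0.03}, {"tx": 0, "ty": 0, "tz": 0, "turn": 0, "gripper": 0.03}]' --newtons 20

```text
time_s: 8.45
tcp_pos: [0.5434, 0.292, 0.1555]
eef_rot: [-90.0, 0.1, -161.8]
contact_force: [0.7, 0.3, 0.1]
gripper_width: 0.0436
```

```bash
python3 -c "
from h import *
go(0.5428,0.2914,0.153,-72)"
```

```text
t 8.45 tcp [0.5434 0.292  0.1555] jaw -71.78 tilt [-0.001 -1.    -0.001] j [ 46.4  19.  -13.8   0.  -57.1  61.9] F [0.7 0.3 0.1] w 0.0436
 tx 0.0007 ty 0.0025 tz 0.0004 turn deg 0.22386083844870086 rad 0.0039
```

Emit:
apply_moves --deltas '[{"tx": 0, "ty": 0, "tz": 0, "turn": 0, "gripper": 0.03}, {"tx": 0, "ty": 0, "tz": 0, "turn": 0, "gripper": 0.03}, {"tx": -0.005, "ty": 0, "tz": 0, "turn": 0, "gripper": 0.03}, {"tx": -0.012, "ty": 0.001, "tz": 0, "turn": 0, "gripper": 0.03}, {"tx": -0.02, "ty": 0.002, "tz": 0, "turn": 0, "gripper": 0.03}]'

```text
time_s: 8.95
tcp_pos: [0.5627, 0.2982, 0.1529]
eef_rot: [-90.0, 0.0, -161.8]
contact_force: [-2.9, 0.4, 3.8]
gripper_width: 0.0347
```

Emit:
apply_moves --deltas '[{"tx": -0.007, "ty": 0.002, "tz": 0, "turn": 0, "gripper": 0.03}, {"tx": -0.014, "ty": 0.004, "tz": 0, "turn": 0, "gripper": 0.03}, {"tx": -0.02, "ty": 0.006, "tz": 0, "turn": 0, "gripper": 0.03}, {"tx": -0.021, "ty": 0.006, "tz": 0, "turn": 0, "gripper": 0.03}, {"tx": -0.021, "ty": 0.006, "tz": 0, "turn": 0, "gripper": 0.03}]'

```text
time_s: 9.45
tcp_pos: [0.5823, 0.3043, 0.1464]
eef_rot: [-90.0, -0.1, -161.8]
contact_force: [-4.4, -0.8, 7.3]
gripper_width: 0.0348
```

```bash
python3 -c "
from h import *
go(0.5428+.041*.951,0.2914+.041*.309,0.145,-72)
from plant import capture
p,d=capture('scene');cv2.imwrite('pics/s3.png',cv2.resize(p[60:320,150:450,::-1],None,fx=2.3,fy=2.3,interpolation=cv2.INTER_CUBIC))
"
```

```text
t 9.45 tcp [0.5823 0.3043 0.1464] jaw -71.78 tilt [ 0.001 -1.     0.001] j [ 44.6  23.   -8.9  -0.  -58.2  63.7] F [-4.4 -0.8  7.3] w 0.0348
 tx 0.0006 ty 0.0014 tz 0.0001 turn deg 0.21620166178004752 rad 0.0038
```

View pics/s3.png

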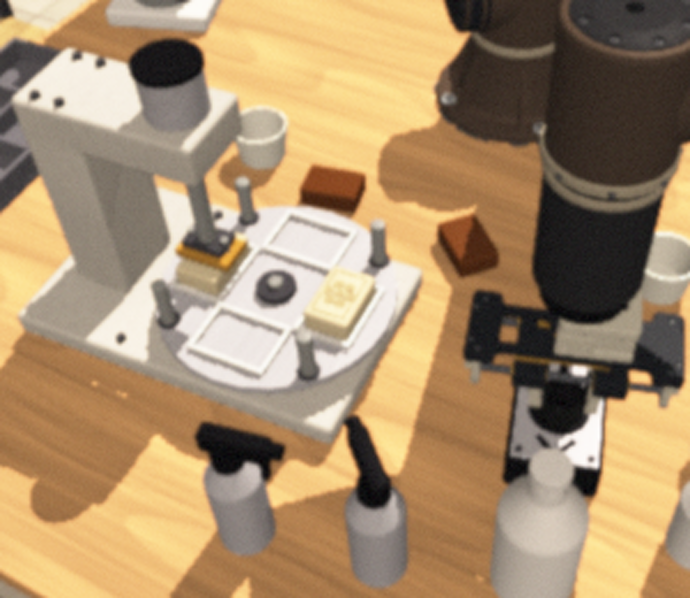

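The stamp is resting on the plain bar (about (212,250)) and the stick is well over. I'll hold it there.

Emit:
apply_moves --deltas '[{"tx": 0, "ty": 0, "tz": 0, "turn": 0, "gripper": 0.03}, {"tx": 0, "ty": 0, "tz": 0, "turn": 0, "gripper": 0.03}, {"tx": 0, "ty": 0, "tz": 0, "turn": 0, "gripper": 0.03}, {"tx": 0, "ty": 0, "tz": 0, "turn": 0, "gripper": 0.03}, {"tx": 0, "ty": 0, "tz": 0, "turn": 0, "gripper": 0.03}]'

```text
time_s: 10.0
tcp_pos: [0.582, 0.3043, 0.1466]
eef_rot: [-90.0, -0.1, -161.8]
contact_force: [-5.4, -0.6, 7.3]
gripper_width: 0.0349
```

Emit:
apply_moves --deltas '[{"tx": 0, "ty": 0, "tz": 0, "turn": 0, "gripper": 0.03}, {"tx": 0, "ty": 0, "tz": 0, "turn": 0, "gripper": 0.03}, {"tx": 0, "ty": 0, "tz": 0, "turn": 0, "gripper": 0.03}, {"tx": 0, "ty": 0, "tz": 0, "turn": 0, "gripper": 0.03}, {"tx": 0, "ty": 0, "tz": 0, "turn": 0, "gripper": 0.03}]'

```text
time_s: 10.5
tcp_pos: [0.582, 0.3043, 0.1465]
eef_rot: [-90.0, -0.1, -161.8]
contact_force: [-4.8, -1.1, 6.6]
gripper_width: 0.0349
```

Emit:
apply_moves --deltas '[{"tx": 0, "ty": 0, "tz": 0, "turn": 0, "gripper": 0.03}, {"tx": 0, "ty": 0, "tz": 0, "turn": 0, "gripper": 0.03}, {"tx": 0, "ty": 0, "tz": 0, "turn": 0, "gripper": 0.03}, {"tx": 0, "ty": 0, "tz": 0, "turn": 0, "gripper": 0.03}, {"tx": 0, "ty": 0, "tz": 0, "turn": 0, "gripper": 0.03}]'

```text
time_s: 11.0
tcp_pos: [0.582, 0.3043, 0.1466]
eef_rot: [-90.0, -0.1, -161.8]
contact_force: [-4.3, -0.2, 6.9]
gripper_width: 0.035
```

Emit:
apply_moves --deltas '[{"tx": 0, "ty": 0, "tz": 0, "turn": 0, "gripper": 0.03}, {"tx": 0, "ty": 0, "tz": 0, "turn": 0, "gripper": 0.03}, {"tx": 0.005, "ty": -0.002, "tz": 0, "turn": 0, "gripper": 0.03}, {"tx": 0.013, "ty": -0.0045, "tz": 0, "turn": 0, "gripper": 0.03}, {"tx": 0.021, "ty": -0.006, "tz": 0, "turn": 0, "gripper": 0.03}]'

```text
time_s: 11.5
tcp_pos: [0.5626, 0.2981, 0.1525]
eef_rot: [-90.0, 0.0, -161.8]
contact_force: [-0.1, -0.0, 1.8]
gripper_width: 0.0345
```

Emit:
apply_moves --deltas '[{"tx": 0.008, "ty": -0.001, "tz": 0, "turn": 0, "gripper": 0.03}, {"tx": 0.015, "ty": -0.002, "tz": 0, "turn": 0, "gripper": 0.03}, {"tx": 0.02, "ty": -0.002, "tz": 0, "turn": 0, "gripper": 0.03}, {"tx": 0.02, "ty": -0.002, "tz": 0, "turn": 0, "gripper": 0.07}, {"tx": 0.02, "ty": -0.002, "tz": 0, "turn": 0, "gripper": 0.07}]'

```text
time_s: 12.0
tcp_pos: [0.5429, 0.2917, 0.1545]
eef_rot: [-90.0, -0.0, -161.8]
contact_force: [-0.2, -0.1, 0.5]
gripper_width: 0.0455
```

Emit:
apply_moves --deltas '[{"tx": 0, "ty": 0, "tz": 0, "turn": 0, "gripper": 0.07}, {"tx": 0, "ty": 0, "tz": 0, "turn": 0, "gripper": 0.07}, {"tx": 0, "ty": -0.02, "tz": 0, "turn": 0, "gripper": 0.07}, {"tx": 0, "ty": -0.06, "tz": 0, "turn": 0, "gripper": 0.07}, {"tx": 0, "ty": -0.1, "tz": 0, "turn": 0, "gripper": 0.07}]'

```text
time_s: 12.5
tcp_pos: [0.5429, 0.2913, 0.255]
eef_rot: [-89.9, -0.1, -161.8]
contact_force: [0.7, 0.8, 0.2]
gripper_width: 0.0697
```

Emit:
apply_moves --deltas '[{"tx": 0.04, "ty": -0.02, "tz": 0, "turn": 0, "gripper": 0.07}, {"tx": 0.08, "ty": -0.02, "tz": 0, "turn": 0, "gripper": 0.07}, {"tx": 0.1, "ty": -0.02, "tz": 0, "turn": 0, "gripper": 0.07}, {"tx": 0.1, "ty": -0.02, "tz": 0, "turn": 0, "gripper": 0.07}]'

```text
time_s: 12.9
tcp_pos: [0.4463, 0.2597, 0.2756]
eef_rot: [-90.1, 0.1, -161.7]
contact_force: [0.6, -1.1, 0.3]
gripper_width: 0.0697
```

```bash
python3 -c "
from h import *
from plant import capture
go(.45,.26,.25)
p,d=capture('scene');cv2.imwrite('pics/s4.png',cv2.resize(p[60:320,150:450,::-1],None,fx=2.3,fy=2.3,interpolation=cv2.INTER_CUBIC))
p,d=capture('top');np.savez('top2.npz',p=p,d=d);cv2.imwrite('pics/t4.png',p[:,:,::-1])
d0=np.load('top0.npz')['d'];cv2.imwrite('pics/diff.png',np.clip(np.abs(d-d0)*5000,0,255).astype(np.uint8))
P=unproj('top',*np.meshgrid(range(640),range(400)),d)
for nm,(u0,u1,v0,v1) in dict(ball=(236,258,172,194)).items():
  q=P[v0:v1,u0:u1];q=q[(q[...,2]>.14)&(q[...,2]<.18)];print(nm,len(q),((q.min(0)+q.max(0))/2).round(4) if len(q) else '')
"
```

```text
t 12.9 tcp [0.4463 0.2597 0.2756] jaw -71.72 tilt [-0.001 -1.    -0.001] j [ 52.    4.2 -16.2  -0.  -69.4  56.3] F [ 0.6 -1.1  0.3] w 0.0697
 tx -0.0036 ty 0.0256 tz 0.0009 turn deg None rad None
ball 22 [0.5505 0.2832 0.1685]
```

View pics/s4.png

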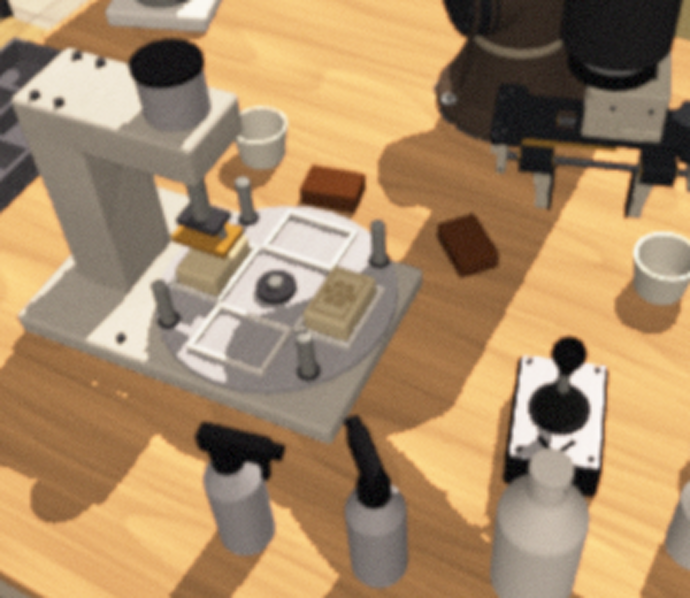

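View pics/t4.png

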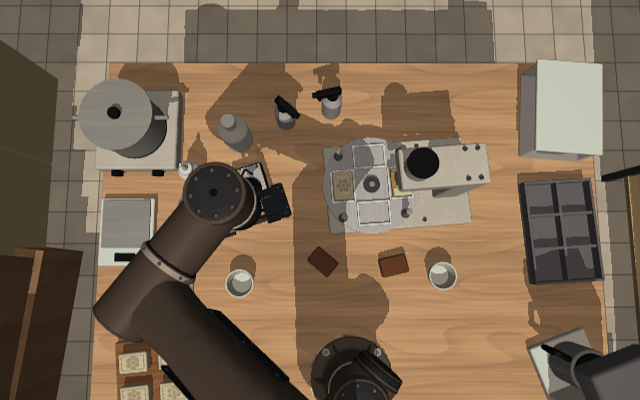

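View pics/diff.png

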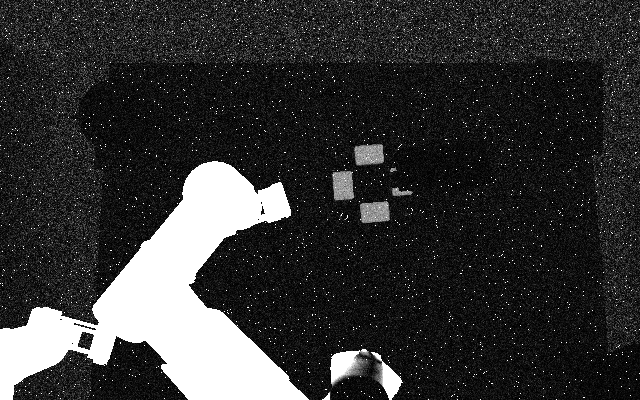

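The depth difference shows only the bars' quarter turn and the arm. In the scene view the stick is upright at (568,355) and the stamp is clear of the bar at (208,237). Handing in.

```bash
python3 -c "
from plant import r
print(r.get_state()['time_s']);print(r.close_job())"
```

```text
13.0
the job is handed in; nothing more can be done
None
```

The plain bar has been pressed and the job is handed in at 13.0 s. I couldn't see the top of the plain bar under the head, so the imprint itself isn't confirmed.

- **Turning the table:** I gripped the back-left handle and turned the table 90° anticlockwise. The plain bar, which started in the nest nearest the robot, came under the head. After I let go, the handles measured within about 2 mm of the original detent positions. The outward force on the gripper reached about 30 N during the turn, so I eased the path for the last stretch.
- **Stamping:** I gripped the joystick ball and tilted it along the arrow to about 0.4 rad, its stop. The camera showed the stamp resting on the bar. I kept it pressed for about 2.3 s, then brought the stick back upright and released it.
- **Last checks:** The stamp is raised, the stick is upright, and both bars are in their nests, with the finished one at the far station. Comparing depth images from start to finish, only the bars' nests and the arm had changed. The arm hid the stick box and the squeeze bottle from the overhead camera. The scene camera shows the stick box, but I didn't recheck the squeeze bottle or the ladle. My overhead measurement of the ball was partly blocked by the gripper, so I relied on the scene view for the stick.

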